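# Clear the spacer rings and hold the spindle lock open

### The job

We are changing the cutter on the little stand: first clear the loose spacer rings away, the red-banded ones into the red tray and the blue-banded one into the blue tray, each lying flat on the tray's floor. Then pull the stand's red spring-return handle out until its black pointer stands over the green mark, and finish while still gripping it there, because a workmate needs it held to take the cutter off: do not let go at the end. Leave everything else where it is.

Things in the scene. Friction and masses are not known exactly. Their poses are not given: they have to be found in the camera images.
- stand: tool-change stand, fixed: dark steel base plate (184x88x12 mm) with a grey housing at its far end (from 10 mm to 86 mm on along its x, 46 mm high) that carries a steel cutter block on an arbor (centre at x +48 mm, top 102 mm high). Origin at the underside near the plate's middle, z up; its x points from the pull handle to the cutter block, so the slide is pulled out along its -x; turned at most 0.28 rad from the world's axes
- slide: spring-return lock slide of the stand: steel bar with the red handle and a black pointer. Travel 45 mm from fully home to the end stop, along the stand's -x. A spring draws it back home: about 7.5 N at home, 0.25 N more per mm pulled (about 14 N at the mark). It slides home by itself as soon as it is let go. Origin below the handle's axis, at the height of the worktop; axes as the stand's
- fence_front: cast machine fence unit of the room, fixed, always in the same place (origin about 0.60 m ahead, 0.13 m to the right): it stands between the rings and the trays and behind the rings, from 0.40 to 0.80 m ahead of the robot, 0.06 m left to 0.31 m right, 0.10 m high in front of 0.53 m and up to 0.25 m high behind: things must be carried over it or round in front of it
- handle (a point): grip point on the slide's upright red handle, on its axis, 60 mm above the worktop. The handle is a square post, 22x22 mm (sides along the stand's x and y), from 34 to 85 mm above the worktop; at home there is 29 mm free between it and the housing (46 mm high). It moves with the slide
- pointer (a point): middle of the outer part of the thin black pointer bar (3 mm wide, 26 mm above the worktop), which stands out sideways from the slide in line with the handle's axis, toward the stand's +y, over the white scale strip; it moves with the slide
- mark: green mark plate on the white scale strip, fixed to the stand, 10 mm along the stand's x by 22 mm; origin at its centre; axes as the stand's. It lies 20 to 32 mm beyond the pointer's home place, in the direction of the pull, and differs from run to run
- ring_red_a: the same red-banded ring as point ring_red_a_mid; origin at the centre of its underside
- ring_red_a_mid (a point): steel spindle spacer ring, 49 mm diameter, 30 mm tall, bore 29 mm, with a red band round it (52 mm across the band, where it is gripped); lies flat on the worktop at the start; the point is its centre, 15 mm above its underside; about 0.28 kg
- ring_red_b: the same red-banded ring as point ring_red_b_mid; origin at the centre of its underside
- ring_red_b_mid (a point): steel spindle spacer ring, 49 mm diameter, 30 mm tall, bore 29 mm, with a red band round it (52 mm across the band, where it is gripped); lies flat on the worktop at the start; the point is its centre, 15 mm above its underside; about 0.28 kg
- ring_blue: the same blue-banded ring as point ring_blue_mid; origin at the centre of its underside
- ring_blue_mid (a point): steel spindle spacer ring, 49 mm diameter, 30 mm tall, bore 29 mm, with a blue band round it (52 mm across the band, where it is gripped); lies flat on the worktop at the start; the point is its centre, 15 mm above its underside; about 0.28 kg
- tray_red: red open tray, fixed to the worktop, 130 mm (its x) by 160 mm (its y), 35 mm high, walls and floor 4 mm thick; origin at the centre of its underside, z up
- tray_blue: blue open tray, fixed to the worktop, 130 mm (its x) by 160 mm (its y), 35 mm high, walls and floor 4 mm thick; origin at the centre of its underside, z up
- glue_bottle: white glue bottle with an orange nozzle, 57 mm round, 177 mm tall; a bystander, to be left where it is; origin at its underside
- wax_tin: yellow-lidded round tin, 68 mm, 32 mm tall; a bystander, to be left where it is; origin at its underside
- tape_measure: yellow tape measure, 39x68x62 mm; a bystander, to be left where it is; origin at its underside
- spanner_17: dark open-ended spanner, 182 mm long; a bystander, to be left where it is; origin at its underside
- marker_pen: white marker pen with a blue cap, 132 mm long; a bystander, to be left where it is; origin at its underside
- cork_block: cork sanding block, 62x110x36 mm; a bystander, to be left where it is; origin at its underside

How it is judged:
By the outcome, as a careful person would: the job done as asked, in the order asked, and still so for the second after the job is handed in, while the arm keeps its last pose, push and grip.
It also fails if it takes over 72 s, if anything falls off the work surface, if the arm or the gripper's body presses on something with over 40 N, if the wrist force passes 120 N, or if a joint passes its speed limit or range.

### The arm

A 6-joint arm with a two-finger parallel gripper is mounted at the origin on a cart in front of the work surface, level with it; the furniture and walls round the work are solid. World frame = base frame: x ahead of the robot, y to its left, z up, the work surface at z = 0. Lengths are in mm, angles in rad, forces in N, time in s.
With the tool pointing down it reaches from about 350 to 775 mm from the base axis. Payload 7.3 kg.
Tool frame: the origin (TCP) lies at the very end of the fingers, on their centre line; the grasp point (between the pads) lies 19 mm behind it; z points along the fingers, y is the line along which they close (so a half turn about z gives the same grasp; the last joint's range is limited). The gripper opens to 92 mm and grips with 3 to 60 N. Pads are 19 mm wide; open, the fingers measure 130 mm over their backs; the gripper's body (75 mm by 190 mm) begins 47 mm behind the grasp point.
Start: joints at [-1.425, 0.342, 1.524, -0, 1.275, -0.146], TCP at [151.052, -502.82, 226.741] pointing down, gripper open.
Joint ranges: [-2.53, 2.53], [-0.77, 2.02], [0.04, 2.7], [-1, 4.14], [0.28, 2.66], [-3.11, 3.11]. Speed limits (rad/s): [2.57, 2.57, 3.14, 3.14, 3.14, 3.14].

### API

Orientations are given as [roll, pitch, yaw] about the fixed x, y, z axes, in that order (R = Rz(yaw) Ry(pitch) Rx(roll)).
In Python, from plant import get_obs, capture, close_job gives the robot as it stands. The module is installed in compiled form; this text tells all that it offers.
- The arm moves only by the shell command python3 -m handwheel 'ROWS'. ROWS is JSON, a list of rows, each a list of 3 entries, a list of its own where there are three numbers: the turn, a rotation vector about the tool's x, y, z in degrees, then the shift along the tool's x, y, z in m, then the opening, from 0 (shut) to 1 (fully open). A call has 1 to 12 rows; each row is the pose to reach, as a shift and turn from the pose commanded when the call began, along the tool's axes at that moment; what a row does not reach only later rows make up. A row lasts 1/10 s, in which the tool goes at most 50 mm and 8.59 degrees, less where a joint would pass 70% of its speed; a pose out of reach is approached as far as the arm can. A call with a gripper value outside its range is refused whole. The fingers move at their own pace and stop on an object; the grip force is fixed at half the most. Time passes only in rows, so rows that repeat a pose let the fingers close. It gives the time, the measured TCP pose, the force, the opening and the grip force at its end, in the units of the state.
- get_obs(): the state, without advancing time (a new reading comes with each control period).
- capture(name): name is "scene" or "top"; returns a dict with "image" (384x512x3 uint8, red, green, blue), "depth" (384x512 float32, mm along the optical axis (not along the pixel's ray), 0 where there is no reading), "fx", "fy", "cx", "cy" (pixels), "camera_from_world" (4x4, takes a point from world to camera coordinates). Camera axes: x right, y down, z forward; pixel columns grow to the right and rows downward; lengths in mm; the calibration is good to about 2 mm. A picture is of the moment at which its call begins.
- close_job(): hands the job in; it is judged then, once.
The state is a dict: "time": time; "joint_positions": joint angles; "dq": joint speeds; "tau": joint torques, N m; "tool_pos": TCP position; "tcp_rot": TCP orientation; "contact_force": force on the tool from outside, world axes, zero at the start; "moment": the same for the moment, N m; "grip_width": finger opening in mm; "finger_force": force on a finger pad.
Only numpy, scipy, OpenCV 4.12 (cv2) and the standard library are available. Lean on these libraries where they do the work, as an engineer would, in place of code of your own. Each camera call takes 0.05 s, during which the arm holds its last target. There are 200 camera calls.

## Working session

There is one attempt and no reset: what is moved stays moved. The work goes in short steps, Python scripts to look and compute and a shell command to move; the robot and the scene stay as the last step left them, time stands still between calls to the robot, and variables do not carry over. Pictures are saved under pics/ and viewed, at most 12 in all, crops included, and the job is handed in when it is done.

```bash
mkdir -p pics; cat > h.py <<'E'
import numpy as np, cv2
from plant import get_obs, capture
def world(c,u,v,z=None):
    """pixel -> world; by depth, or on plane z"""
    T=np.linalg.inv(c["camera_from_world"]); r=np.array([(u-c["cx"])/c["fx"],(v-c["cy"])/c["fy"],1])
    if z is None:
        return (T@np.append(r*c["depth"][int(v),int(u)],1))[:3]
    d=T[:3,:3]@r; o=T[:3,3]; return o+d*(z-o[2])/d[2]
def cloud(c):
    T=np.linalg.inv(c["camera_from_world"]); v,u=np.mgrid[:384,:512]; d=c["depth"]
    p=np.stack([(u-c["cx"])/c["fx"]*d,(v-c["cy"])/c["fy"]*d,d],-1)
    return p@T[:3,:3].T+T[:3,3]
E
python3 - <<'E'
from h import *
o=get_obs(); print({k:np.round(o[k],3) for k in o})
for n in("scene","top"):
    c=capture(n); cv2.imwrite(f"pics/{n}0.png",c["image"][...,::-1]); np.savez(f"{n}0.npz",**c)
    print(n,c["fx"],np.round(np.linalg.inv(c["camera_from_world"])[:3],2).tolist())
E
```

```text
{'time': np.float64(0.0), 'joint_positions': array([-1.425,  0.343,  1.525, -0.   ,  1.275, -0.146]), 'dq': array([-0.   , -0.001,  0.   ,  0.002, -0.001, -0.   ]), 'tau': array([-2.0000e-03, -4.3125e+01, -2.4422e+01,  7.2000e-02,  5.6000e-02,
       -0.0000e+00]), 'tool_pos': array([ 150.996, -502.386,  226.036]), 'tcp_rot': array([-3.14 , -0.   ,  0.292]), 'contact_force': array([-0.08 ,  0.663,  0.798]), 'moment': array([0.034, 0.06 , 0.047]), 'finger_force': np.float64(0.0), 'grip_width': np.float64(91.789)}
scene 432.8427115569743 [[0.59, -0.37, 0.72, -617.4], [-0.81, -0.25, 0.53, -817.23], [-0.01, -0.89, -0.45, 811.81]]
top 461.8207427825374 [[-0.01, -1.0, 0.08, 423.73], [-1.0, 0.0, -0.01, 85.22], [0.01, -0.08, -1.0, 1821.51]]
```

View pics/scene0.png

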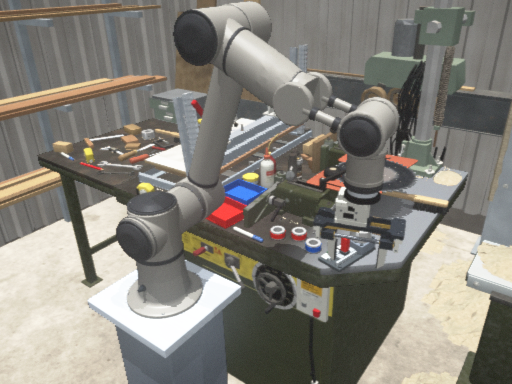

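View pics/top0.png

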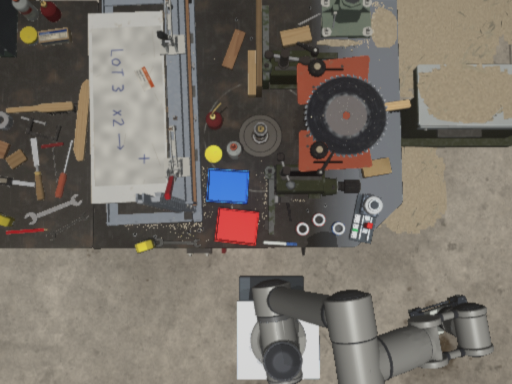

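Scene view: rings at about (277,232), (299,233) and (314,244), trays at (226,214) and (243,192), and the stand near (347,250) behind the gripper. Top view (up = +x, left = +y): rings at (302,229), (319,220) and (338,228), red tray at (237,227), blue tray at (228,186), stand at (368,218). Next I measure these with masks.

```bash
python3 - <<'E'
from h import *
c=dict(np.load("top0.npz")); s=dict(np.load("scene0.npz"))
a=cv2.resize(c["image"][180:255,200:400],None,fx=4,fy=4,interpolation=cv2.INTER_CUBIC)
b=cv2.resize(s["image"][180:280,200:400],None,fx=3,fy=3,interpolation=cv2.INTER_CUBIC)
b=np.pad(b,((0,0),(0,200),(0,0)))
cv2.imwrite("pics/z0.png",np.vstack([a,b])[:600,:,::-1])
P=cloud(c)
hsv=cv2.cvtColor(c["image"],cv2.COLOR_RGB2HSV)
h,S,V=cv2.split(hsv)
for nm,m in dict(red=((h<8)|(h>172))&(S>120)&(V>60),blue=(h>100)&(h<130)&(S>110),green=(h>45)&(h<85)&(S>80),white=(S<50)&(V>150)).items():
    m[:180]=0;m[255:]=0;m[:,:200]=0;m[:,395:]=0
    n,l,st,ce=cv2.connectedComponentsWithStats(m.astype(np.uint8))
    for i in range(1,n):
        if st[i,4]>=3:
            q=P[l==i]; print(nm,st[i].tolist(),ce[i].round(1),np.median(q,0).round(1),(q.min(0)).round(),q.max(0).round())
E
```

```text
red [214, 207, 45, 39, 1469] [236.4 226.3] [438.7 162.    4. ] [364.  76. -14.] [ 512.  250. 1822.]
red [364, 223, 9, 6, 40] [368.6 225.2] [ 439.5 -339.    80.7] [ 424. -371.    9.] [ 447.   85. 1822.]
red [222, 248, 4, 5, 14] [223.4 250.1] [ 339.8  223.2 -132.3] [ 331.  216. -147.] [ 348.  228. -126.]
blue [206, 180, 43, 24, 968] [227.3 191.1] [577.  194.8   4.1] [424.  85. -13.] [ 622.  281. 1822.]
blue [287, 243, 10, 3, 25] [291.8 243.8] [368.  -56.1  12.4] [363. -72.  -7.] [372. -36.  22.]
green [352, 229, 6, 3, 11] [354.7 229.6] [ 421.  -300.1   15.7] [ 417. -311.    2.] [ 425. -290.   26.]
white [365, 197, 18, 18, 190] [373.5 205.2] [ 512.9 -356.7   86.4] [ 424. -408.   -7.] [ 546.   85. 1822.]
white [313, 214, 12, 12, 65] [318.7 219.4] [ 464.1 -160.1   29.2] [ 441. -180.    1.] [ 484. -137.   39.]
white [353, 214, 8, 15, 76] [356.2 221.2] [ 456.1 -307.7   13.4] [ 429. -325.   -0.] [ 484. -294.   28.]
white [362, 215, 11, 9, 49] [366.6 218.5] [ 467.1 -344.7   24.3] [ 448. -366.   12.] [ 479. -327.   88.]
white [297, 223, 12, 12, 67] [302.4 228.7] [426.1 -94.5  28.3] [ 407. -117
[... 256 characters left out ...]
, 8, 39] [353.7 234.3] [ 405.4 -297.9   13.5] [ 390. -307.    6.] [ 417. -286.   29.]
white [264, 241, 23, 4, 62] [274.7 242.7] [372.2  10.4  10.7] [368. -33.  -7.] [380.  54.  22.]
white [227, 249, 3, 3, 8] [228.1 250.1] [ 309.   245.5 -843.1] [ 303.  239. -865.] [ 315.  251. -831.]
white [239, 249, 13, 6, 62] [244.1 251.3] [ 302.5  153.8 -850.2] [ 285.  113. -873.] [ 315.  183. -834.]
white [231, 250, 6, 5, 23] [233.7 252.4] [ 292.7  211.4 -852.5] [ 286.  199. -865.] [ 309.  229. -827.]
white [253, 250, 7, 5, 26] [256.  252.3] [ 296.2   84.7 -849.2] [ 285.   67. -865.] [ 309.  102. -825.]
white [261, 250, 2, 5, 8] [261.6 252.4] [ 296.5   53.2 -846.8] [ 285.   50. -853.] [ 424.   85. 1822.]
```

View pics/z0.png

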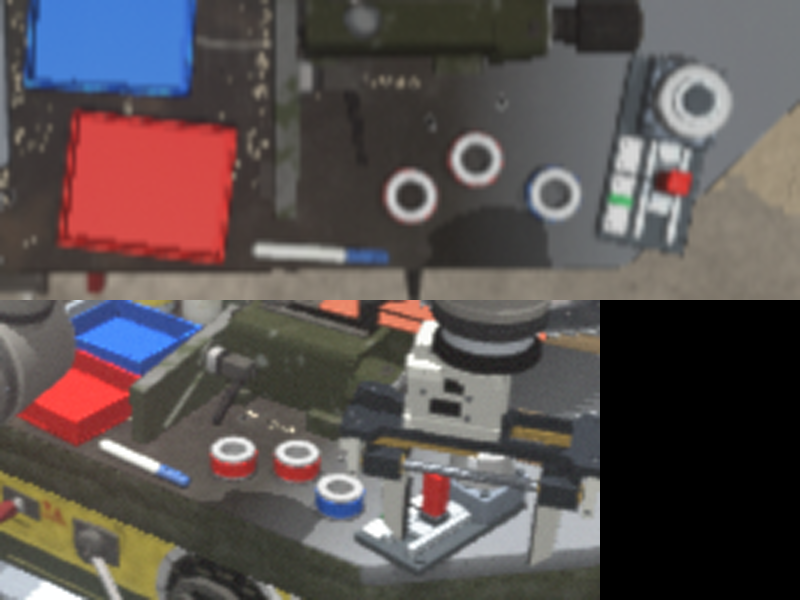

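The zoom shows two red-banded rings at top-view (302,229) and (319,220), and the blue one at (338,228). The red handle is at (368.6,225), the green mark at (354.7,229.6), and the pen lies at (262–297,243). I'll turn these into positions from both views.

```bash
python3 - <<'E'
from h import *
c=dict(np.load("top0.npz")); s=dict(np.load("scene0.npz"))
for n,a in dict(r1=(302.4,228.7),r2=(318.7,219.4),bl=(338.6,228)).items(): print(n,world(c,*a,30).round(1))
print("handle",world(c,368.6,225.2,85).round(1),"mark",world(c,354.7,229.6,15).round(1),"cutter",world(c,373.5,205.2,102).round(1))
# scene: white ring tops (bright blobs)
hsv=cv2.cvtColor(s["image"],cv2.COLOR_RGB2HSV); h,S,V=cv2.split(hsv)
for n,m in dict(red=((h<8)|(h>172))&(S>110),blue=(h>100)&(h<130)&(S>110),white=(S<60)&(V>130)).items():
    m[:222]=0;m[262:]=0;m[:,:265]=0;m[:,330:]=0
    k,l,st,ce=cv2.connectedComponentsWithStats(m.astype(np.uint8))
    for i in range(1,k):
        if st[i,4]>15: print(n,st[i].tolist(),ce[i].round(1),"z30",world(s,*ce[i],30).round(1))
# trays
P=cloud(c); h,S,V=cv2.split(cv2.cvtColor(c["image"],cv2.COLOR_RGB2HSV))
for n,m in dict(tr=((h<8)|(h>172))&(S>120),tb=(h>100)&(h<130)&(S>110)).items():
    m=m.copy(); m[:160]=0;m[247:]=0;m[:,:200]=0;m[:,265:]=0
    q=P[m&(P[...,2]>25)&(P[...,2]<50)][:,:2].astype(np.float32); f=P[m&(abs(P[...,2]-4)<6)][:,:2].astype(np.float32)
    print(n,"rim",len(q),cv2.minAreaRect(q),"floor",cv2.minAreaRect(f))
# fence height profile in cols between rings and trays
for u in range(262,300,4): print(u,[int(P[v,u,2]) for v in range(196,236,4)],P[220,u,1].round())
E
```

```text
r1 [427.1 -95.2  30. ]
r2 [ 462.8 -158.9   30. ]
bl [ 429.1 -235.6   30. ]
handle [ 438.8 -338.9   85. ] mark [ 422.6 -301.1   15. ] cutter [ 513.1 -354.8  102. ]
red [270, 232, 15, 7, 70] [276.9 235.6] z30 [ 389.9 -121.5   30. ]
red [291, 233, 16, 8, 72] [298.1 236.8] z30 [ 424.  -183.2   30. ]
blue [305, 245, 16, 8, 69] [312.5 249. ] z30 [ 389.7 -258.5   30. ]
white [270, 225, 15, 9, 105] [277.2 229.3] z30 [423.1 -99.8  30. ]
white [291, 227, 16, 9, 106] [298.6 230.6] z30 [ 457.7 -164.5   30. ]
white [301, 226, 29, 36, 520] [317.1 246.9] z30 [ 408.1 -264.9   30. ]
tr rim 155 ((439.625732421875, 159.77291870117188), (160.21151733398438, 129.4945526123047), 83.3121566772461) floor ((437.9001770019531, 161.58248901367188), (165.9889373779297, 136.84153747558594), 83.71175384521484)
tb rim 163 ((597.5924682617188, 195.18101501464844), (160.51145935058594, 130.1109161376953), 86.18743133544922) floor ((595.5733642578125, 197.20689392089844), (164.09718322753906, 129.10238647460938), 86.50775146484375)
262 [0, -7, 2, -8, -2, 1821, 0, 0, -1, -1] 61.0
266 [0, 0, 2, -9, -6, -2, 48, 51, 45, 1] 46.0
270 [99, 93, 90, 84, 87, 80, 86, 82, 74, 75] 32.0
274 [84, 87, 67, 44, 47, 28, 23, 14, 3, -1] 14.0
278 [74, 77, -11, 1, -5, -3, 0, 9, 2, 0] -2.0
282 [74, 69, 0, 5, 0, -3, -1, -7, -4, 7] -18.0
286 [65, 65, 49, 1, -1, -6, 3, 3, -4, -5] -34.0
290 [-4, 72, 1, 4, 52, 39, 33, 1, -2, 1] -47.0
294 [14, 1, 4, -4, 3, -8, 1, 2, -1, -4] -65.0
298 [-1, -5, 0, 2, 3, 1, -3, 34, 30, 28] -82.0
```

Two-view means: r1 (426,−96), r2 (461,−161), blue (428,−236), red tray (439,160) with yaw −0.11, blue tray (597,196). I'll go above r1 now with yaw 0, closing along y.

```bash
python3 -m handwheel '[[[0,0,16.73],[0.3805,-0.3104,0.06],1],[[0,0,16.73],[0.3805,-0.3104,0.1],1],[[0,0,16.73],[0.3805,-0.3104,0.12],1],[[0,0,16.73],[0.3805,-0.3104,0.127],1],[[0,0,16.73],[0.3805,-0.3104,0.127],1],[[0,0,16.73],[0.3805,-0.3104,0.127],1],[[0,0,16.73],[0.3805,-0.3104,0.127],1],[[0,0,16.73],[0.3805,-0.3104,0.127],1],[[0,0,16.73],[0.3805,-0.3104,0.127],1],[[0,0,16.73],[0.3805,-0.3104,0.127],1],[[0,0,16.73],[0.3805,-0.3104,0.127],1],[[0,0,16.73],[0.3805,-0.3104,0.127],1]]'
python3 - <<'E'
from h import *
s=capture("scene"); np.savez("scene1.npz",**s)
cv2.imwrite("pics/s1.png",cv2.resize(s["image"][160:290,200:400],None,fx=4,fy=4,interpolation=cv2.INTER_CUBIC)[...,::-1])
E
```

```text
time: 1.3
tool_pos: [426.2, -94.7, 99.1]
tcp_rot: [-3.141, 0.002, 0.003]
contact_force: [-1.1, -1.0, -0.2]
grip_width: 91.9
finger_force: 0.0
```

View pics/s1.png

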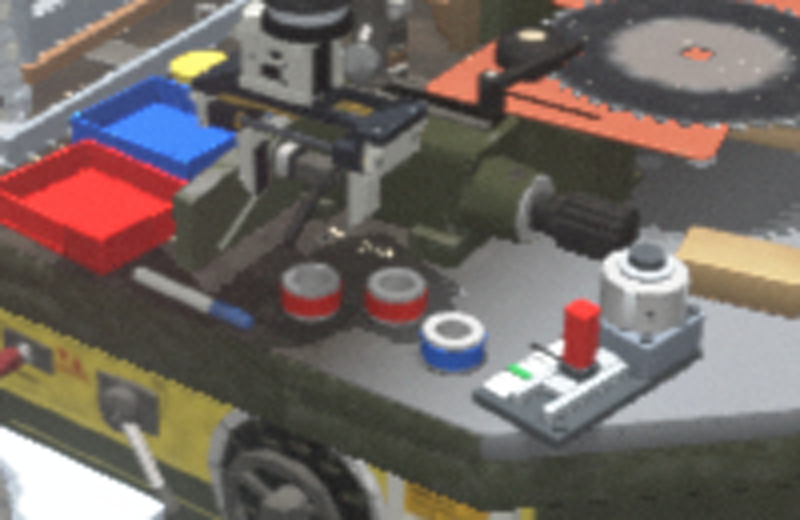

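The view shows the stand unobstructed (pointer near crop (545,350), mark (518,370)) and the fingers over r1. I'll grasp r1 and lift it.

```bash
python3 -m handwheel '[[[0,0,0],[0,0.001,0.04],0.82],[[0,0,0],[0,0.001,0.07],0.82],[[0,0,0],[0,0.001,0.088],0.82],[[0,0,0],[0,0.001,0.095],0.82],[[0,0,0],[0,0.001,0.095],0.5],[[0,0,0],[0,0.001,0.095],0.3],[[0,0,0],[0,0.001,0.095],0.3],[[0,0,0],[0,0.001,0.095],0.3],[[0,0,0],[0,0.001,0.095],0.3]]'
python3 -m handwheel '[[[0,0,0],[0,0,-0.02],0.3],[[0,0,0],[0,0,-0.06],0.3],[[0,0,0],[0,0,-0.10],0.3],[[0,0,0],[0,0,-0.14],0.3],[[0,0,0],[0,0,-0.165],0.3],[[0,0,0],[0,0,-0.17],0.3]]'
```

```text
time: 2.25
tool_pos: [426.8, -97.5, 5.7]
tcp_rot: [3.14, -0.002, 0.0]
contact_force: [-1.3, -1.7, 7.2]
grip_width: 50.7
finger_force: 30.0
time: 2.85
tool_pos: [427.4, -97.4, 177.4]
tcp_rot: [3.139, -0.005, 0.0]
contact_force: [0.1, 1.2, -4.3]
grip_width: 50.5
finger_force: 30.0
```

```bash
python3 -m handwheel '[[[0,0,0],[-0.02,-0.04,-0.03],0.3],[[0,0,-8],[-0.02,-0.09,-0.03],0.3],[[0,0,-16],[-0.01,-0.14,-0.03],0.3],[[0,0,-24],[0,-0.19,-0.03],0.3],[[0,0,-32],[0.01,-0.24,-0.03],0.3],[[0,0,-40],[0.016,-0.28,-0.03],0.3],[[0,0,-48],[0.016,-0.293,0.0],0.3],[[0,0,-56],[0.016,-0.293,0.03],0.3],[[0,0,-64],[0.016,-0.293,0.06],0.3],[[0,0,-72],[0.016,-0.293,0.09],0.3],[[0,0,-80],[0.016,-0.293,0.1],0.3],[[0,0,-83.3],[0.016,-0.293,0.1],0.3]]'
python3 -m handwheel '[[[0,0,0],[0,0,0],0.3],[[0,0,0],[0,0,0.0],0.3]]'
```

```text
time: 4.05
tool_pos: [439.4, 195.3, 70.9]
tcp_rot: [-3.134, 0.003, 1.459]
contact_force: [0.5, -0.0, -3.6]
grip_width: 50.6
finger_force: 30.0
time: 4.25
tool_pos: [441.6, 195.8, 73.8]
tcp_rot: [-3.14, 0.001, 1.452]
contact_force: [-0.4, 0.1, -3.0]
grip_width: 50.5
finger_force: 30.0
```

```bash
python3 -m handwheel '[[[0,0,0],[0,0,0.03],0.3],[[0,0,0],[0,0,0.05],0.3],[[0,0,0],[0,0,0.06],0.3],[[0,0,0],[0,0,0.0635],0.3],[[0,0,0],[0,0,0.0635],0.3],[[0,0,0],[0,0,0.0635],0.3],[[0,0,0],[0,0,0.0635],0.66],[[0,0,0],[0,0,0.0635],0.68],[[0,0,0],[0,0,0.0635],0.68],[[0,0,0],[0,0,0.0635],0.68]]'
python3 -m handwheel '[[[0,0,0],[0,0,-0.02],0.68],[[0,0,0],[0,0,-0.05],0.68],[[0,0,0],[0,0,-0.09],0.68],[[0,0,0],[0,0,-0.13],0.68]]'
python3 - <<'E'
from h import *
c=capture("top"); s=capture("scene")
P=cloud(s)
a=cv2.resize(s["image"][160:290,200:400],None,fx=4,fy=4,interpolation=cv2.INTER_CUBIC)
cv2.imwrite("pics/s2.png",a[...,::-1])
E
```

```text
time: 5.25
tool_pos: [442.5, 196.0, 11.6]
tcp_rot: [3.141, -0.0, 1.454]
contact_force: [0.7, 0.1, 0.0]
grip_width: 62.5
finger_force: 0.0
time: 5.65
tool_pos: [441.8, 195.8, 142.5]
tcp_rot: [-3.141, 0.0, 1.454]
contact_force: [0.9, 0.2, -0.4]
grip_width: 62.8
finger_force: 0.0
```

View pics/s2.png

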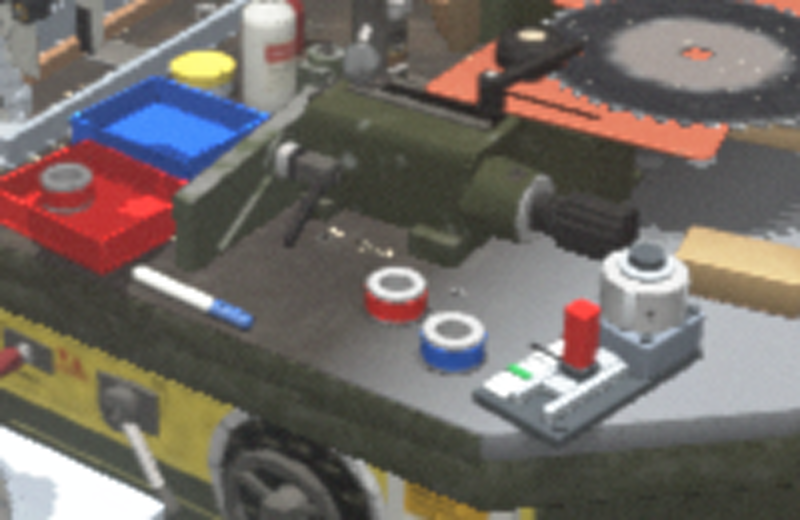

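r1 lies flat in the far part of the red tray (crop (67,187)). Next is r2.

```bash
python3 -m handwheel '[[[0,0,8],[0,0,-0.05],0.82],[[0,0,16],[-0.03,0.006,-0.08],0.82],[[0,0,24],[-0.07,0.012,-0.08],0.82],[[0,0,32],[-0.11,0.018,-0.08],0.82],[[0,0,40],[-0.15,0.025,-0.08],0.82],[[0,0,48],[-0.19,0.032,-0.08],0.82],[[0,0,56],[-0.23,0.038,-0.08],0.82],[[0,0,64],[-0.27,0.045,-0.08],0.82],[[0,0,72],[-0.31,0.053,-0.06],0.82],[[0,0,80],[-0.34,0.058,-0.03],0.82],[[0,0,83.3],[-0.3523,0.0606,0],0.82],[[0,0,83.3],[-0.3523,0.0606,0.04],0.82]]'
python3 -m handwheel '[[[0,0,0],[0,0,0],0.82],[[0,0,0],[0,0,0],0.82]]'
```

```text
time: 6.95
tool_pos: [461.9, -163.5, 100.4]
tcp_rot: [3.14, -0.003, -0.005]
contact_force: [0.4, -0.1, -0.6]
grip_width: 75.1
finger_force: 0.0
time: 7.15
tool_pos: [460.9, -160.8, 101.2]
tcp_rot: [-3.141, 0.002, 0.0]
contact_force: [0.1, 0.3, 0.7]
grip_width: 75.2
finger_force: 0.0
```

```bash
python3 -m handwheel '[[[0,0,0],[0,0,0.04],0.82],[[0,0,0],[0,0,0.07],0.82],[[0,0,0],[0,0,0.088],0.82],[[0,0,0],[0,0,0.096],0.82],[[0,0,0],[0,0,0.096],0.5],[[0,0,0],[0,0,0.096],0.3],[[0,0,0],[0,0,0.096],0.3],[[0,0,0],[0,0,0.096],0.3],[[0,0,0],[0,0,0.096],0.3]]'
python3 -m handwheel '[[[0,0,0],[0,0,-0.02],0.3],[[0,0,0],[0,0,-0.06],0.3],[[0,0,0],[0,0,-0.10],0.3],[[0,0,0],[0,0,-0.14],0.3],[[0,0,0],[0,0,-0.18],0.3],[[0,0,0],[0,0,-0.20],0.3]]'
```

```text
time: 8.05
tool_pos: [462.1, -161.4, 6.4]
tcp_rot: [3.14, -0.002, -0.0]
contact_force: [-1.0, 0.4, 7.7]
grip_width: 50.2
finger_force: 30.0
time: 8.65
tool_pos: [462.0, -161.4, 208.9]
tcp_rot: [3.139, -0.004, -0.0]
contact_force: [1.7, -0.7, -3.7]
grip_width: 50.7
finger_force: 30.0
```

```bash
python3 -m handwheel '[[[0,0,0],[-0.026,-0.03,0],0.3],[[0,0,-8],[-0.026,-0.07,0],0.3],[[0,0,-16],[-0.026,-0.11,0],0.3],[[0,0,-24],[-0.026,-0.15,0],0.3],[[0,0,-32],[-0.026,-0.19,0],0.3],[[0,0,-40],[-0.026,-0.23,0],0.3],[[0,0,-48],[-0.026,-0.27,0],0.3],[[0,0,-56],[-0.026,-0.285,0],0.3],[[0,0,-64],[-0.026,-0.285,0.03],0.3],[[0,0,-72],[-0.026,-0.285,0.07],0.3],[[0,0,-80],[-0.026,-0.285,0.11],0.3],[[0,0,-83.3],[-0.026,-0.285,0.13],0.3]]'
python3 -m handwheel '[[[0,0,0],[0,0,0],0.3],[[0,0,0],[0,0,0.03],0.3],[[0,0,0],[0,0,0.05],0.3],[[0,0,0],[0,0,0.06],0.3],[[0,0,0],[0,0,0.0635],0.3],[[0,0,0],[0,0,0.0635],0.3],[[0,0,0],[0,0,0.0635],0.3],[[0,0,0],[0,0,0.0635],0.66],[[0,0,0],[0,0,0.0635],0.68],[[0,0,0],[0,0,0.0635],0.68],[[0,0,0],[0,0,0.0635],0.68]]'
python3 -m handwheel '[[[0,0,0],[0,0,-0.02],0.68],[[0,0,0],[0,0,-0.05],0.68],[[0,0,0],[0,0,-0.09],0.68],[[0,0,0],[0,0,-0.13],0.68]]'
```

```text
time: 9.85
tool_pos: [433.0, 123.8, 72.5]
tcp_rot: [-3.137, 0.001, 1.459]
contact_force: [-0.4, -0.5, -2.0]
grip_width: 51.0
finger_force: 30.0
time: 10.95
tool_pos: [435.5, 124.0, 12.0]
tcp_rot: [3.141, -0.0, 1.454]
contact_force: [-0.2, 0.2, -0.6]
grip_width: 62.2
finger_force: 0.0
time: 11.35
tool_pos: [434.8, 123.9, 143.0]
tcp_rot: [-3.141, 0.0, 1.454]
contact_force: [0.6, 0.6, -0.1]
grip_width: 63.0
finger_force: 0.0
```

Red rings released. For blue I use yaw ≈ 62°, so the body clears the handle and the fingers clear the base plate.

```bash
python3 -m handwheel '[[[0,0,0],[0,0,-0.05],0.78],[[0,0,8],[-0.03,0.003,-0.08],0.78],[[0,0,16],[-0.08,0.008,-0.08],0.78],[[0,0,21],[-0.13,0.013,-0.08],0.78],[[0,0,21],[-0.18,0.018,-0.08],0.78],[[0,0,21],[-0.23,0.023,-0.08],0.78],[[0,0,21],[-0.27,0.027,-0.08],0.78],[[0,0,21],[-0.31,0.031,-0.08],0.78],[[0,0,21],[-0.34,0.034,-0.06],0.78],[[0,0,21],[-0.3588,0.0357,-0.02],0.78],[[0,0,21],[-0.3588,0.0357,0.02],0.78],[[0,0,21],[-0.3588,0.0357,0.04],0.78]]'
python3 -m handwheel '[[[0,0,0],[0,0,0],0.78],[[0,0,0],[0,0,0],0.78]]'
python3 - <<'E'
from h import *
c=capture("top"); s=capture("scene"); np.savez("scene3.npz",**s); np.savez("top3.npz",**c)
a=cv2.resize(s["image"][160:290,200:400],None,fx=4,fy=4,interpolation=cv2.INTER_CUBIC)
cv2.imwrite("pics/s3.png",a[...,::-1])
E
```

```text
time: 12.55
tool_pos: [427.1, -236.2, 98.7]
tcp_rot: [-3.137, -0.001, 1.085]
contact_force: [0.4, 0.1, 0.5]
grip_width: 71.7
finger_force: 0.0
time: 12.75
tool_pos: [429.1, -236.7, 102.2]
tcp_rot: [3.141, 0.0, 1.087]
contact_force: [0.1, -0.2, 0.8]
grip_width: 71.4
finger_force: 0.0
```

View pics/s3.png

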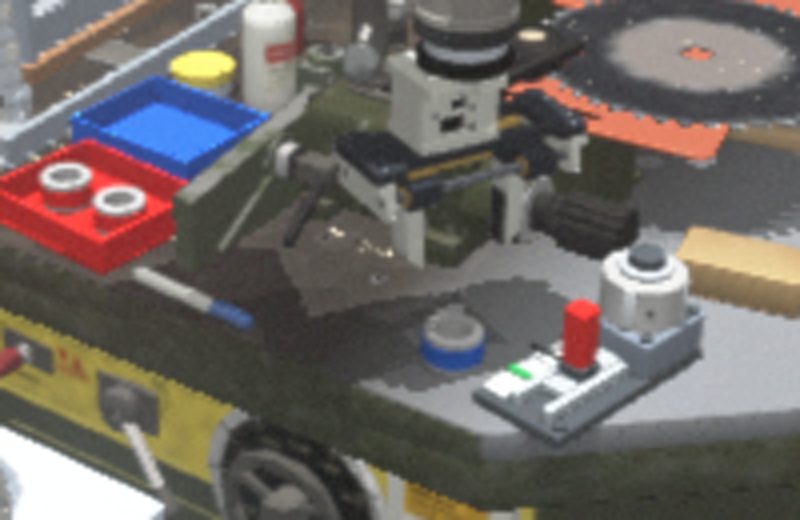

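Both red rings lie flat in the red tray. The gripper sits above the blue ring, clear of the stand.

```bash
python3 -m handwheel '[[[0,0,0],[0,0,0.04],0.78],[[0,0,0],[0,0,0.07],0.78],[[0,0,0],[0,0,0.088],0.78],[[0,0,0],[0,0,0.096],0.78],[[0,0,0],[0,0,0.096],0.5],[[0,0,0],[0,0,0.096],0.3],[[0,0,0],[0,0,0.096],0.3],[[0,0,0],[0,0,0.096],0.3],[[0,0,0],[0,0,0.096],0.3]]'
python3 -m handwheel '[[[0,0,0],[0,0,-0.02],0.3],[[0,0,0],[0,0,-0.06],0.3],[[0,0,0],[0,0,-0.10],0.3],[[0,0,0],[0,0,-0.14],0.3],[[0,0,0],[0,0,-0.18],0.3],[[0,0,0],[0,0,-0.20],0.3]]'
```

```text
time: 13.75
tool_pos: [429.5, -237.0, 7.0]
tcp_rot: [3.139, 0.0, 1.087]
contact_force: [-0.8, 0.3, 8.0]
grip_width: 50.6
finger_force: 30.0
time: 14.35
tool_pos: [429.5, -237.1, 209.4]
tcp_rot: [3.136, 0.001, 1.087]
contact_force: [0.4, -0.6, -2.5]
grip_width: 50.5
finger_force: 30.0
```

```bash
python3 -m handwheel '[[[0,0,0],[0.035,-0.018,0],0.3],[[0,0,0],[0.075,-0.039,0],0.3],[[0,0,0],[0.115,-0.06,0],0.3],[[0,0,0],[0.155,-0.081,0],0.3],[[0,0,0],[0.195,-0.102,0],0.3],[[0,0,0],[0.235,-0.123,0],0.3],[[0,0,0],[0.275,-0.144,0],0.3],[[0,0,5],[0.316,-0.166,0],0.3],[[0,0,12],[0.35,-0.14,0],0.3],[[0,0,17.3],[0.39,-0.11,0],0.3],[[0,0,17.3],[0.43,-0.08,0],0.3],[[0,0,17.3],[0.462,-0.06,0],0.3]]'
python3 -m handwheel '[[[0,0,0],[0,0,0.04],0.3],[[0,0,0],[0,0,0.08],0.3],[[0,0,0],[0,0,0.12],0.3],[[0,0,0],[0,0,0.13],0.3],[[0,0,0],[0,0,0.13],0.3]]'
python3 - <<'E'
from h import *
c=capture("top"); cv2.imwrite("pics/t4.png",cv2.resize(c["image"][120:270,190:400],None,fx=3,fy=3,interpolation=cv2.INTER_CUBIC)[...,::-1])
E
```

```text
time: 15.55
tool_pos: [592.4, 201.4, 205.2]
tcp_rot: [3.141, -0.0, 0.785]
contact_force: [0.5, -0.2, -2.1]
grip_width: 50.2
finger_force: 30.0
time: 16.05
tool_pos: [589.4, 200.1, 74.3]
tcp_rot: [-3.14, 0.003, 0.785]
contact_force: [0.4, 0.5, -2.0]
grip_width: 50.3
finger_force: 30.0
```

View pics/t4.png

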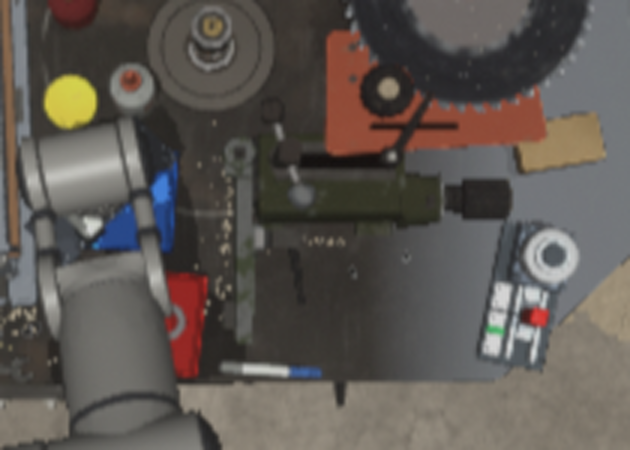

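The arm is over the blue tray (its blue floor shows at (140,215)), clear of the bottle and tin. I'll lower, release, rise, then measure the stand.

```bash
python3 -m handwheel '[[[0,0,0],[0,0,0.03],0.3],[[0,0,0],[0,0,0.05],0.3],[[0,0,0],[0,0,0.06],0.3],[[0,0,0],[0,0,0.0635],0.3],[[0,0,0],[0,0,0.0635],0.3],[[0,0,0],[0,0,0.0635],0.3],[[0,0,0],[0,0,0.0635],0.66],[[0,0,0],[0,0,0.0635],0.68],[[0,0,0],[0,0,0.0635],0.68],[[0,0,0],[0,0,0.0635],0.68]]'
python3 -m handwheel '[[[0,0,0],[0,0,-0.02],0.68],[[0,0,0],[0,0,-0.05],0.68],[[0,0,0],[0,0,-0.09],0.68],[[0,0,0],[0,0,-0.13],0.68],[[0,0,0],[0,0,-0.17],0.68],[[0,0,0],[0,0,-0.2],0.68],[[0,0,0],[0,0,-0.2],0.68]]'
python3 - <<'E'
from h import *
def blobs(c,m,box,minA=3):
    m=m.copy(); M=np.zeros_like(m); x0,y0,x1,y1=box; M[y0:y1,x0:x1]=m[y0:y1,x0:x1]
    k,l,st,ce=cv2.connectedComponentsWithStats(M.astype(np.uint8))
    return [(l==i,ce[i],st[i]) for i in range(1,k) if st[i,4]>=minA]
c=capture("top"); s=capture("scene"); np.savez("top5.npz",**c); np.savez("scene5.npz",**s)
for n,q,box,zz in(("top",c,(345,190,390,250),0),("scene",s,(310,220,380,275),0)):
    P=cloud(q); h,S,V=cv2.split(cv2.cvtColor(q["image"],cv2.COLOR_RGB2HSV))
    for nm,m,z in(("red",((h<8)|(h>172))&(S>130)&(V>60),85 if n=="top" else 60),("green",(h>45)&(h<85)&(S>80),18)):
        for M,ce,st in blobs(q,m,box): print(n,nm,st.tolist(),ce.round(1),world(q,*ce,z).round(1),np.median(P[M],0).round(1))
# plate orientation: cloud points at heights
P=np.vstack([cloud(q).reshape(-1,3) for q in(c,s)])
P=P[(P[:,0]>350)&(P[:,0]<580)&(P[:,1]>-430)&(P[:,1]<-265)]
# housing top & cutter
hs=P[(P[:,2]>38)&(P[:,2]<52)]; cu=P[(P[:,2]>92)&(P[:,2]<108)]
print(len(hs),cv2.minAreaRect(hs[:,:2].astype(np.float32)),len(cu),np.median(cu,0))
# long edges of plate in the top image
b=cv2.resize(s["image"][215:275,305:385],None,fx=9,fy=9,interpolation=cv2.INTER_CUBIC)
cv2.imwrite("pics/s5.png",b[...,::-1])
E
```

```text
time: 17.1
tool_pos: [590.8, 200.4, 12.6]
tcp_rot: [3.141, -0.001, 0.785]
contact_force: [-0.1, 0.6, 0.6]
grip_width: 62.7
finger_force: 0.0
time: 17.8
tool_pos: [592.7, 200.9, 217.8]
tcp_rot: [3.136, -0.008, 0.785]
contact_force: [0.6, -0.2, -0.3]
grip_width: 62.5
finger_force: 0.0
top red [365, 223, 8, 6, 38] [368.7 225.3] [ 438.5 -339.2   85. ] [ 439.5 -340.2   80.6]
top green [352, 229, 6, 3, 11] [354.7 229.6] [ 422.4 -300.6   18. ] [ 421.  -298.7   17. ]
scene red [341, 235, 9, 17, 122] [344.7 242.9] [ 437.  -345.1   60. ] [ 430.4 -347.7   64.9]
scene green [327, 251, 6, 4, 11] [329.3 252.4] [ 419.1 -303.3   18. ] [ 421.9 -302.    14.5]
251 ((517.6654052734375, -351.96307373046875), (167.7406005859375, 111.28981018066406), 25.58441925048828) 138 [ 514.2237187  -361.88225146   98.45354751]
```

View pics/s5.png

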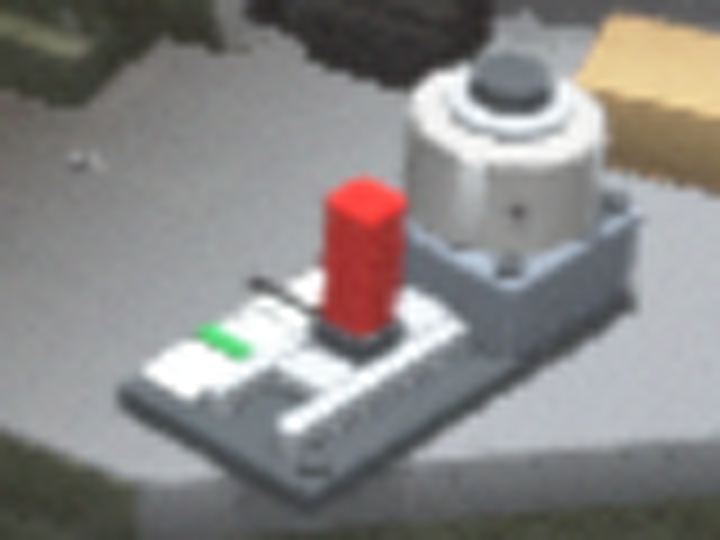

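The crop shows the plate's front corners at (125,385) and (305,500), the rear-right at (630,300), and the handle's top face centred at (366,200). The green mark is centred at (224,341), and the pointer runs from (250,281) to (320,312). Casting rays onto the known heights:

```bash
python3 - <<'E'
from h import *
s=dict(np.load("scene5.npz")); c=dict(np.load("top5.npz"))
w=lambda u,v,z: world(s,305+(u+.5)/9-.5,215+(v+.5)/9-.5,z)[:2]
fl,fr,rr=w(125,385,12),w(305,500,12),w(630,300,12)
print(fl,fr,rr,np.linalg.norm(fl-fr),np.linalg.norm(rr-fr))
y1=np.arctan2(*(rr-fr)[::-1]); e=fl-fr; y2=np.arctan2(-e[0],e[1]); print("yaws",y1,y2)
h=w(366,200,85); m=w(224,341,15); p=w(265,288,26); g=w(250,281,26),w(318,312,26)
print("handle",h,"mark",m,"pointer",p,g)
for y in(y1,y2,(y1+y2)/2):
    ex=np.array([np.cos(y),np.sin(y)]); print(y,"pull pointer->mark",(p-m)@ex,"handle->mark",(h-m)@ex, "cutter-handle dir",np.arctan2(*(np.array(world(c,373.5,205.2,102)[:2])-world(c,368.7,225.3,85)[:2])[::-1]))
E
```

```text
[ 383.47185065 -284.54110119] [ 360.57300616 -366.35563063] [ 532.83837515 -407.35614057] 84.95866234556553 177.07738186611155
yaws -0.2336604784413324 -0.272904156461352
handle [ 433.21424605 -346.84614305] mark [ 422.89959542 -301.98096487] pointer [ 445.911762   -305.32920134] (array([ 446.81420822, -298.85023267]), array([ 443.17307709, -327.71032512]))
-0.2336604784413324 pull pointer->mark 23.162070304668198 handle->mark 20.42244041384843 cutter-handle dir -0.2051792069581417
-0.272904156461352 pull pointer->mark 23.062984651841433 handle->mark 22.025405931754992 cutter-handle dir -0.2051792069581417
-0.2532823174513422 pull pointer->mark 23.116977545129867 handle->mark 21.228009609369877 cutter-handle dir -0.2051792069581417
```

Stand yaw is about −0.24, the handle is near (436,−343), and the pull is about 23 mm. I'll go back round the fence to above the handle.

```bash
python3 -m handwheel '[[[0,0,0],[-0.035,-0.018,0],0.68],[[0,0,0],[-0.072,-0.037,0],0.68],[[0,0,0],[-0.11,-0.056,0],0.68],[[0,0,0],[-0.145,-0.074,0],0.68],[[0,0,0],[-0.177,-0.042,0],0.68],[[0,0,0],[-0.209,-0.01,0],0.68],[[0,0,0],[-0.241,0.022,0],0.68],[[0,0,0],[-0.273,0.054,0],0.68],[[0,0,0],[-0.305,0.086,0],0.68],[[0,0,0],[-0.337,0.118,0],0.68],[[0,0,0],[-0.369,0.15,0],0.68],[[0,0,0],[-0.401,0.182,0],0.68]]'
python3 -m handwheel '[[[0,0,8.5],[-0.02,0.02,0],0.68],[[0,0,17],[-0.05,0.05,0],0.68],[[0,0,25.5],[-0.08,0.08,0],0.68],[[0,0,34],[-0.092,0.093,0],0.68],[[0,0,42.5],[-0.092,0.093,0],0.68],[[0,0,51],[-0.092,0.093,0.02],0.68],[[0,0,58.7],[-0.092,0.093,0.05],0.68],[[0,0,58.7],[-0.092,0.093,0.08],0.68],[[0,0,58.7],[-0.092,0.093,0.09],0.68],[[0,0,58.7],[-0.092,0.093,0.09],0.68]]'
python3 - <<'E'
from h import *
c=capture("top"); s=capture("scene"); np.savez("scene6.npz",**s)
for q,b in((c,(205,165,250,205)),):
    P=cloud(q); h,S,V=cv2.split(cv2.cvtColor(q["image"],cv2.COLOR_RGB2HSV))
a=cv2.resize(s["image"][150:280,195:395],None,fx=4,fy=4,interpolation=cv2.INTER_CUBIC)
cv2.imwrite("pics/s6.png",a[...,::-1])
E
```

```text
time: 19.1
tool_pos: [434.4, -213.2, 210.6]
tcp_rot: [-3.138, 0.001, 0.785]
contact_force: [1.3, 0.2, -0.5]
grip_width: 62.3
finger_force: 0.0
time: 20.1
tool_pos: [435.2, -341.6, 119.9]
tcp_rot: [-3.139, 0.005, -0.239]
contact_force: [0.8, 0.6, 0.6]
grip_width: 62.5
finger_force: 0.0
```

View pics/s6.png

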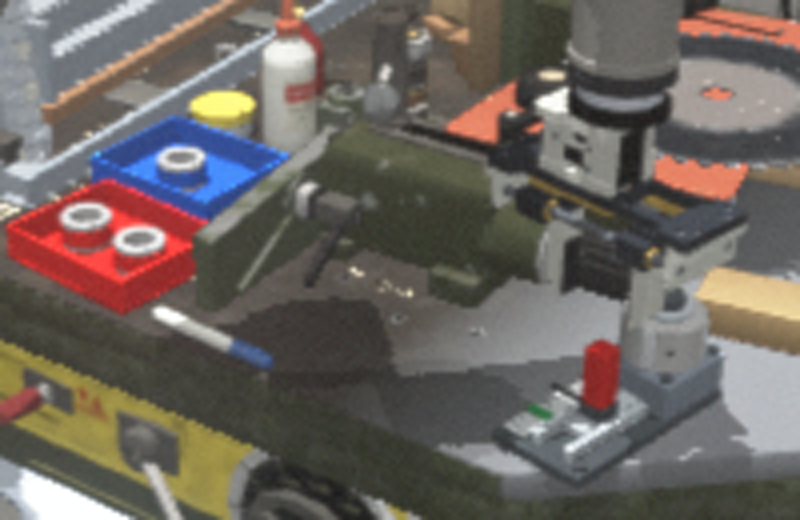

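All three rings are in their trays. I'll lower onto the handle and close.

```bash
python3 -m handwheel '[[[0,0,0],[0,0,0.03],0.68],[[0,0,0],[0,0,0.055],0.68],[[0,0,0],[0,0,0.072],0.68],[[0,0,0],[0,0,0.079],0.68],[[0,0,0],[0,0,0.079],0.68],[[0,0,0],[0,0,0.079],0.45],[[0,0,0],[0,0,0.079],0.3],[[0,0,0],[0,0,0.079],0.2],[[0,0,0],[0,0,0.079],0.1],[[0,0,0],[0,0,0.079],0.05],[[0,0,0],[0,0,0.079],0.05],[[0,0,0],[0,0,0.079],0.05]]'
```

```text
time: 21.4
tool_pos: [436.1, -343.9, 43.5]
tcp_rot: [3.14, -0.001, -0.239]
contact_force: [-2.5, -5.2, -1.7]
grip_width: 21.6
finger_force: 30.0
```

```bash
python3 -m handwheel '[[[0,0,0],[-0.003,0,0],0.05],[[0,0,0],[-0.006,0,0],0.05],[[0,0,0],[-0.009,0,0],0.05],[[0,0,0],[-0.012,0,0],0.05],[[0,0,0],[-0.015,0,0],0.05],[[0,0,0],[-0.018,0,0],0.05],[[0,0,0],[-0.02,0,0],0.05],[[0,0,0],[-0.022,0,0],0.05],[[0,0,0],[-0.022,0,0],0.05],[[0,0,0],[-0.022,0,0],0.05],[[0,0,0],[-0.022,0,0],0.05]]'
python3 - <<'E'
from h import *
s=capture("scene"); np.savez("scene7.npz",**s); c=capture("top"); np.savez("top7.npz",**c)
a=cv2.resize(s["image"][225:275,305:375],None,fx=11,fy=11,interpolation=cv2.INTER_CUBIC)
cv2.imwrite("pics/s7.png",a[...,::-1])
E
```

```text
time: 22.5
tool_pos: [417.6, -339.9, 43.5]
tcp_rot: [3.138, -0.007, -0.239]
contact_force: [10.1, -7.8, -9.0]
grip_width: 22.1
finger_force: 29.9
```

View pics/s7.png

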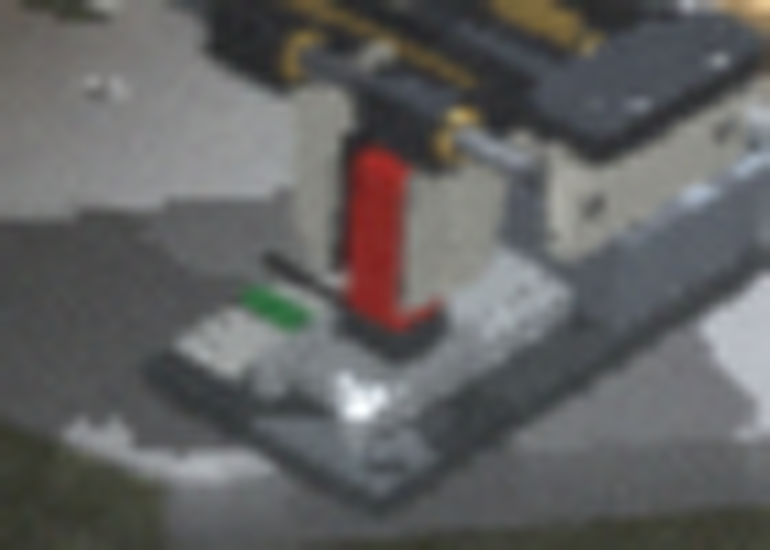

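The pointer runs (268,258)–(340,298) in this crop, still short of the green mark, centre (277,307). Computing the remainder:

```bash
cat >> h.py <<'E'
def rest(s,ox,oy,k,p0,p1,m,yaw=-.245,mz=15):
    w=lambda u,v,z: world(s,ox+(u+.5)/k-.5,oy+(v+.5)/k-.5,z)[:2]
    ex=np.array([np.cos(yaw),np.sin(yaw)]); ey=np.array([-ex[1],ex[0]])
    P0,P1,M=w(*p0,26),w(*p1,26),w(*m,mz)
    a=(P0-M)@ex; b=(P1-M)@ex; d=P0-P1
    print("tip",a,"inner",b,"M",M,"ptr lat",(P0-M)@ey,(P1-M)@ey,"ptr dir yaw",np.arctan2(-d[0],d[1]))
E
python3 - <<'E'
from h import *
s7=dict(np.load("scene7.npz")); s5=dict(np.load("scene5.npz"))
rest(s5,305,215,9,(250,281),(318,312),(224,341))
rest(s7,305,225,11,(268,258),(340,298),(277,307))
# green by mask centroid, and scale-strip height by depth
for s in(s5,s7):
    h,S,V=cv2.split(cv2.cvtColor(s["image"],cv2.COLOR_RGB2HSV)); m=((h>45)&(h<85)&(S>70)); m[:240]=0;m[262:]=0;m[:,:320]=0;m[:,340:]=0
    v,u=np.nonzero(m); wt=S[m].astype(float); print(len(u),np.average(u,weights=wt),np.average(v,weights=wt))
    P=cloud(s); print("z",np.median(P[m][:,2]))
    # pointer dark pixels rows: grey values window
g=cv2.cvtColor(s7["image"],cv2.COLOR_RGB2GRAY); print(g[244:258,324:340])
E
```

```text
tip 22.441079590570922 inner 25.908880330356045 M [ 422.89959542 -301.98096487] ptr lat 8.83788075081095 -20.0435515271482 ptr dir yaw -0.12550182364656942
tip 4.173487009748242 inner 4.6576069013194505 M [ 423.36339917 -302.7445412 ] ptr lat 8.106367929166398 -19.15554122357478 ptr dir yaw -0.22724375962228652
11 329.25019127773527 252.37031369548583
z 14.471941835534608
13 329.33895921237695 252.4212376933896
z 14.508963551045213
[[ 96  99  98 100 101 101 102 116 130 135 127  86  57  64  67  68]
 [ 99  98 101  96  98 101 103 110 131 136 123  85  56  64  65  68]
 [ 98 100 100  98  97 102 101 107 120 132 124  87  54  68  67  69]
 [ 98 101 101 101 104  97 102 107 113 126 119  71  52  67  65  69]
 [ 98  99 104 100  92  63  70  97 109 126 122  70  54  67  67  64]
 [ 99 102 101 103 100  77  59  62  89 117 119  85  80  71  66  64]
 [ 84  85  85  92 101  99 101  75  63  80 122 137 110  76  70  68]
 [ 82  83  86  85  92 108 133 140 119  96  75  86  84  70  67  69]
 [ 84  87  83  87  85  84  93 113 134 143 116  76  61  65  66  67]
 [100 126 142 120  97  88  87  89  97 128 131  99  66  62  64  68]
 [145 136 157 153 145 128 102  91  95 117 123  91  61  55  61  64]
 [154 156 159 156 158 152 142 125 125 126 128  97  77  61  58  57]
 [142 157 158 158 152 145 137 127 128 121 127 125 120 102  71  60]
 [156 156 160 153 140 134 129 130 119 126 128 130 129 126 116  90]]
```

```bash
python3 -m handwheel '[[[0,0,0],[-0.002,0,0],0.05],[[0,0,0],[-0.004,0,0],0.05],[[0,0,0],[-0.0047,0,0],0.05],[[0,0,0],[-0.0047,0,0],0.05],[[0,0,0],[-0.0047,0,0],0.05],[[0,0,0],[-0.0047,0,0],0.05],[[0,0,0],[-0.0047,0,0],0.05],[[0,0,0],[-0.0047,0,0],0.05]]'
python3 - <<'E'
from h import *
s=capture("scene"); np.savez("scene8.npz",**s)
a=cv2.resize(s["image"][225:275,305:375],None,fx=11,fy=11,interpolation=cv2.INTER_CUBIC)
cv2.imwrite("pics/s8.png",a[...,::-1])
E
```

```text
time: 23.4
tool_pos: [413.3, -338.9, 43.5]
tcp_rot: [3.138, -0.007, -0.239]
contact_force: [11.5, -9.3, -9.9]
grip_width: 21.9
finger_force: 29.9
```

View pics/s8.png

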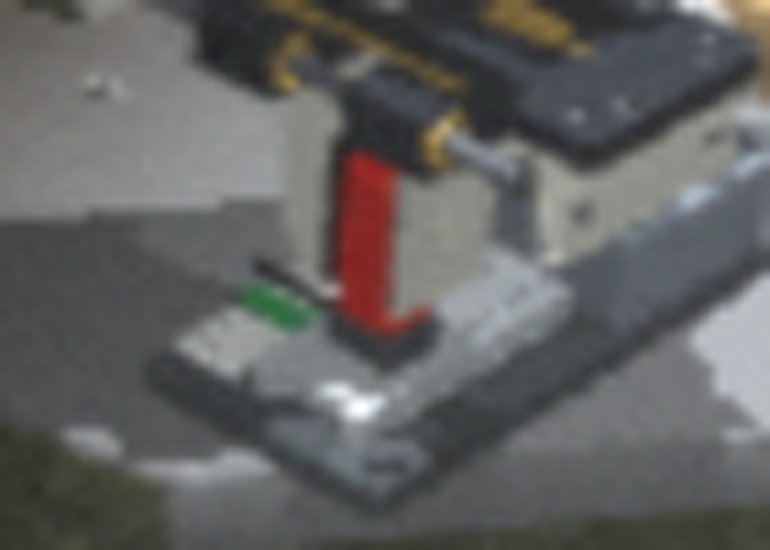

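The pointer (258,264)–(330,300) now lies just at the mark's upper edge in the image, before parallax. I'll check with rays and the depth bias.

```bash
python3 - <<'E'
from h import *
s=dict(np.load("scene8.npz")); s5=dict(np.load("scene5.npz")); c=dict(np.load("top5.npz"))
for mz in(14,15,17): rest(s,305,225,11,(258,264),(330,300),(277,306),mz=mz)
P=cloud(s5)
print("table z",np.median(P[228:240,318:326,2]),"strip z",np.median(P[254:258,324:328,2]),"green",P[251:254,327:332,2].round(0).tolist())
Pc=cloud(c); print("top: strip",np.median(Pc[216:228,354:358,2]),"table",np.median(Pc[225:240,325:345,2]), "table r",np.median(Pc[200:212,335:345,2]))
g=cv2.cvtColor(s["image"],cv2.COLOR_RGB2GRAY); print(g[246:254,325:338])
E
```

```text
tip -1.7611187294412236 inner 0.2749312362205642 M [ 425.11564195 -301.85780447] ptr lat 6.633865327014477 -19.235578606537825 ptr dir yaw -0.16645708821408012
tip -0.6501062710864394 inner 1.3859436945753487 M [ 423.80891812 -302.50379507] ptr lat 7.577519056826596 -18.29192487672571 ptr dir yaw -0.16645708821408012
tip 1.5719186456226606 inner 3.607968611284449 M [ 421.19547045 -303.79577629] ptr lat 9.464826516450835 -16.40461741710147 ptr dir yaw -0.16645708821408012
table z -2.062285282398136 strip z 14.010897919309798 green [[3.0, 14.0, 15.0, 15.0, 14.0], [18.0, 17.0, 19.0, 14.0, 15.0], [14.0, 17.0, 15.0, 14.0, 13.0]]
top: strip 14.671168965217134 table -1.131978280300359 table r -1.7777158259974613
[[ 97  98 103 100 103 107 120 132 125  86  52  66  66]
 [100 101 100  99 102 107 113 131 126  83  55  69  66]
 [ 99 100  95  78  87  97 108 124 124  83  54  62  63]
 [104  99  97  59  55  80 111 137 126  78  57  66  64]
 [ 99 101 100  95  79  62  70 106 134 106  89  70  68]
 [ 80  81  88  90 104 118  89  75 100 142 139  83  69]
 [ 87  83  85  86  86  96 105 116  78  71  72  67  67]
 [126 145 123  97  93  87  88  97 104  85  65  63  69]]
```

With the strip at z≈16 (depth bias removed), about 1.6 mm remains, and the top-view estimate agrees. I'll make a small correction and hold.

```bash
python3 -m handwheel '[[[0,0,0],[-0.0016,0,0],0.05],[[0,0,0],[-0.0016,0,0],0.05],[[0,0,0],[-0.0016,0,0],0.05],[[0,0,0],[-0.0016,0,0],0.05],[[0,0,0],[-0.0016,0,0],0.05],[[0,0,0],[-0.0016,0,0],0.05],[[0,0,0],[-0.0016,0,0],0.05],[[0,0,0],[-0.0016,0,0],0.05]]'
python3 - <<'E'
from h import *
s=capture("scene"); c=capture("top")
s7=dict(np.load("scene8.npz"))
for q in(s7,s):
    g=255-cv2.cvtColor(q["image"],cv2.COLOR_RGB2GRAY).astype(float)
    # darkest pixel per column along pointer, subpixel by weighted mean
    pts=[]
    for u in range(327,334):
        col=g[244:256,u]; w=np.clip(col-np.percentile(col,60),0,None); i=w.argmax(); sl=slice(max(i-1,0),i+2); pts.append((u,244+np.average(np.arange(12)[sl],weights=w[sl])))
    ex=np.array([np.cos(-.24),np.sin(-.24)])
    M=world(q,329.35,252.4,16.3)[:2]
    print([(u,round(v,1),round((world(q,u,v,26)[:2]-M)@ex,1)) for u,v in pts])
o=get_obs(); print(o["time"],o["tool_pos"],o["contact_force"],o["finger_force"],o["grip_width"])
h,S,V=cv2.split(cv2.cvtColor(c["image"],cv2.COLOR_RGB2HSV)); m=(h>45)&(h<85)&(S>80); m[:222]=0;m[240:]=0;m[:,:346]=0;m[:,362:]=0
v,u=np.nonzero(m); print("green top",len(u),u.mean() if len(u) else 0,v.mean() if len(u) else 0)
E
```

```text
time: 24.25
tool_pos: [411.9, -338.6, 43.5]
tcp_rot: [3.137, -0.008, -0.239]
contact_force: [12.6, -7.3, -10.0]
grip_width: 22.2
finger_force: 29.9
[(327, np.float64(251.6), np.float64(-12.9)), (328, np.float64(248.7), np.float64(1.3)), (329, np.float64(249.1), np.float64(1.9)), (330, np.float64(249.7), np.float64(2.0)), (331, np.float64(250.3), np.float64(1.6)), (332, np.float64(250.8), np.float64(1.9)), (333, np.float64(252.0), np.float64(-0.4))]
[(327, np.float64(249.2), np.float64(-3.3)), (328, np.float64(249.2), np.float64(-0.9)), (329, np.float64(249.6), np.float64(-0.2)), (330, np.float64(249.9), np.float64(0.9)), (331, np.float64(250.9), np.float64(-0.6)), (332, np.float64(251.5), np.float64(-0.7)), (333, np.float64(252.3), np.float64(-1.8))]
24.35 [ 411.87547758 -338.62631958   43.51875532] [ 12.14377411  -8.50534518 -10.29131722] 29.932978749275208 21.974600417194896
green top 0 0 0
```

The pointer is within about 1 mm of the mark's centre, and the grip is steady at 30 N with no slip.

```bash
python3 -c "
from plant import close_job; print(close_job())"
```

```text
the job is handed in; nothing more can be done
None
```

Job handed in after about 24 s: both red-banded rings lie in the red tray and the blue-banded one in the blue tray, and the handle is still gripped with its pointer within about 1 mm of the green mark's centre.

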